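Set the wax pot into its warmer by the bail

TASK

Get the wax warmer ready: with the steel pot still standing on the bench, swing its folded-down wire bail up until it stands upright. Then lift the pot by the bail, carry it over to the round white warmer and lower it all the way down into the open well, keeping hold of the bail until the pot is seated and not letting the pot drop. Leave the bail standing up so that it stays clear of the hot rim, and leave the other things on the bench where they are.

Things in the scene. Friction and masses are not known exactly. Their poses are not given: they have to be found in the camera images.
- pot: Loose wax pot: open, empty, round stainless-steel pot, 116 mm outside diameter, 100 mm high, wall 2.5 mm, bottom edge chamfered in to 96 mm; 0.35 to 0.65 kg. Origin: centre of its underside (z = 0 on the bench); z up out of the mouth. Two bail ears stand out on its +y and -y sides, 88 mm up. At the start the bail lies folded down on its -x side, which looks roughly towards the robot.
- bail: Wire bail (5 mm wire, 130 mm wide, 35 g) hinged in the ears. Origin: on the hinge line and the pot's axis, 88 mm above the pot's underside. Its y is the hinge line, parallel to the pot's y; its z points to the grip: up when upright. Starts 1.38 to 1.66 rad from upright, on the pot's -x side; stops 1.67 rad either side of upright. Hinge a little stiff: 0.3 to 0.6 N at the grip moves it; it stays where left.
- bail_grip (a point): Centre of the bail's wooden grip: straight round bar, 13 mm in diameter, 66 mm long, along the bail's y, 95 mm from the hinge line along the bail's z. Folded down it is 79 to 106 mm above the bench, with at least 29 mm free between it and the pot wall and open air beneath.
- warmer: Wax warmer, fixed to the bench: round white housing, 164 mm in diameter, 95 mm high, with an open round well in its top, 129 mm in diameter, 70 mm deep, its top edge bevelled out to 145 mm (the seated pot stands out 30 mm, its ears 18 mm above the warmer's top). Thermostat block on its -x side, small lugs on the others. Origin: centre of its underside; z up.
- well (a point): Centre of the floor of the warmer's well, 25 mm above the bench; the well's mouth is 70 mm above this point.
- wheel: Banding wheel fixed to the bench: 156 mm disc, top 50 mm above the bench. Origin: centre of its underside. Not to be used.
- bowl: Bystander: loose bisque bowl, 136 mm in diameter, 62 mm high, standing on the banding wheel. Origin: centre of its underside.
- brush_jar: Bystander: loose white jar of brushes, 84 mm in diameter, 105 mm high, the brushes up to 220 mm. Origin: centre of its underside.
- tub: Bystander: loose grey plastic tub with a white lid, 108 mm in diameter, 90 mm high. Origin: centre of its underside.
Not all that is in view belongs to the job. What is shaped like the pot but blue, purple or red is not meant.

How it is judged:
On the way, in this order (a step that is already met when the one before it is completed fails the run):
1. the bail stands upright (within 0.35 rad) while the pot still stands flat on the bench (angle between bail's own z axis and vertical below 0.35 rad and height (world z) of pot below 0.008 m and angle between pot's own z axis and vertical below 0.1 rad), for 0.2 s.
2. the pot hangs by its bail from the gripper, more than 50 mm above the bench (height (world z) of pot above 0.05 m and contact force between the fingers and bail above 1 N and angle between bail's own z axis and vertical below 0.6 rad and angle between pot's own z axis and vertical below 0.5 rad), for 0.3 s.
At the end, for the whole second after the job is handed in: The pot stands at rest on the floor of the warmer's well (within 5 mm of the floor, 12 mm of the centre, upright within 0.08 rad), its bail left standing within 0.6 rad of upright; bowl, brush jar and tub within 30 mm of where they were (horizontal distance between pot and well below 0.012 m and z of pot in the frame of well below 0.005 m and angle between pot's own z axis and vertical below 0.08 rad and linear speed of pot below 0.02 m/s and angle between bail's own z axis and vertical below 0.6 rad and linear speed of bail below 0.03 m/s and distance of each of bowl, brush_jar, tub from where it was at the start of the episode below 0.03 m); the robot touches nothing.
It fails at once if the pot is up in the air (more than 45 mm above the bench, 20 mm above its seat) without the gripper's fingers on its bail: carried otherwise, or dropped (height (world z) of pot above 0.045 m and contact force between the fingers and bail below 0.02 N).
It fails at once if the pot is let go in the well while still more than 10 mm above its seat (horizontal distance between pot and well below 0.03 m and z of pot in the frame of well above 0.01 m and contact force between the fingers and bail below 0.02 N).
It fails at once if the pot is tipped over (angle between pot's own z axis and vertical above 0.8 rad).
It fails at once if a bystander is knocked away by more than 50 mm (distance of any of bowl, brush_jar, tub from where it was at the start of the episode above 0.05 m).
It also fails if it takes over 72 s, if anything falls off the work surface, if the arm or the gripper's body presses on something with over 40 N, if the wrist force passes 120 N, or if a joint passes its speed limit or range.

ROBOT

A 6-joint arm with a two-finger parallel gripper is mounted at the origin on the work surface. World frame = base frame: x ahead of the robot, y to its left, z up, the work surface at z = 0. Lengths are in m, angles in rad, forces in N, time in s.
With the tool pointing down it reaches from about 0.225 to 0.875 m from the base axis. Payload 3.4 kg.
Tool frame: the origin (TCP) lies between the finger pads; the fingertips stand 14 mm ahead of it and the grasp point (between the pads) lies 5 mm behind it; z points along the fingers, y is the direction in which the jaws open and shut (so a half turn about z gives the same grasp; the last joint's range is limited). The gripper opens to 85 mm and grips with 20 to 120 N. Pads are 22 mm wide; open, the fingers measure 114 mm over their backs; the gripper's body (76 mm by 85 mm) begins 54 mm behind the grasp point. The pads swing forward as they close: fully open they stand 13 mm farther back than shut.
Start: joints at [1.114, 0.276, 1.505, -0, 1.361, -0.121], TCP at [0.189, 0.543, 0.245] pointing down, gripper open.
Joint ranges: [-2.89, 2.89], [-0.75, 2.08], [0.22, 2.7], [-1.18, 4.32], [0.11, 2.71], [-2.7, 2.7]. Speed limits (rad/s): [2.57, 2.57, 3.14, 3.14, 3.14, 3.14].

INTERFACE

Orientations are given as a unit quaternion [w, x, y, z].
In Python, from rig import manip, get_image, job gives the robot as it stands. The module is installed in compiled form; this text tells all that it offers.
- The arm moves only by the tool step_arm, never from a script. Its argument "moves" is one flat list of numbers, 5 for each row, row after row: the shift along the tool's x, y, z as a fraction of full scale, then the turn about the tool's z as a fraction of full scale, then the gripper's target within -1 to 1 (shut at 1, half-way at 0, fully open at -1). In form: [dx, dy, dz, twist, hand, dx, dy, dz, twist, hand, ...]. A call has 1 to 5 rows; each row is the pose to reach, as a shift and turn from the pose commanded when the call began, along the tool's axes at that moment, turning the shorter way round; what a row does not reach only later rows make up. Full scale, the value 1, is 500 mm for a shift and pi rad for a turn. A row lasts 1/10 s, in which the tool goes at most 50 mm and 8.59 degrees, less where a joint would pass 70% of its speed; a pose out of reach is approached as far as the arm can. A call with a number of a shift or a turn outside -1 to 1 is refused whole. A call with a gripper value outside its range is refused whole. The fingers move at their own pace and stop on an object; "force" is the grip in N (left out, the last holds). Time passes only in rows, so rows that repeat a pose let the fingers close. It gives the time, the measured TCP pose, the force and the opening at its end, in the units of the state.
- manip.get_state(): the state, without advancing time (a new reading comes with each control period).
- get_image(name): name is "scene" or "top" or "wrist"; returns a dict with "frame" (480x640x3 uint8, blue, green, red), "fx", "fy", "cx", "cy" (pixels), "rvec" (rotation vector, rad) and "tvec" (3), from world to camera coordinates, as OpenCV has them; the wrist camera has in their place "T_tool_cam" (4x4, takes a point from camera to tool coordinates, whose origin is the TCP and whose axes are the flange's). Camera axes: x right, y down, z forward; pixel columns grow to the right and rows downward; lengths in m; the calibration is good to about 2 mm. A picture is of the moment at which its call begins: read the wrist's pose just before it. There is no depth.
- job.sign_off(): hands the job in, once; it reports no verdict.
The state is a dict: "clock": time; "qpos": joint angles; "qd": joint speeds; "effort": joint torques, N m; "position": TCP position; "ee_rot": TCP orientation; "contact_force": force on the tool from outside, world axes, zero at the start; "moment": the same for the moment, N m; "width": finger opening in m.
Only numpy, scipy, OpenCV 4.12 (cv2) and the standard library are available. Lean on these libraries where they do the work, as an engineer would, in place of code of your own. Each camera call takes 0.05 s, during which the arm holds its last target. There are 200 camera calls.

## Working session

There is one attempt and no reset: what is moved stays moved. The work goes in short steps, Python scripts to look and compute and a tool call to move; the robot and the scene stay as the last step left them, time stands still between calls to the robot, and variables do not carry over. Pictures are saved under pics/ and viewed, about 8 in all and at most 12, crops included, and the job is handed in when it is done.

Besides the shell and the picture viewer there is one more tool, called by a JSON object that holds its "method" and its "body", one argument or row to a line. step_arm: Moves the arm, as the interface text tells. Its arguments: {"type":"object","properties":{"moves":{"type":"array","items":{"type":"number","minimum":-1,"maximum":1}},"force":{"type":"number"}},"required":["moves"]}

```bash
mkdir -p pics
python3 - <<'E'
from rig import manip,get_image
import cv2,numpy as np
s=manip.get_state();print({k:np.round(v,4) for k,v in s.items()})
a=get_image("scene");b=get_image("top")
for n,i in(("scene",a),("top",b)):
    cv2.imwrite(f"pics/{n}0.png",i["frame"]);print(n,[i[k] for k in("fx","fy","cx","cy")],i["rvec"],i["tvec"])
E
```

```text
{'clock': np.float64(0.0), 'qpos': array([ 1.114 ,  0.2766,  1.5062, -0.    ,  1.3607, -0.1209]), 'qd': array([-0.0011,  0.0014, -0.0016,  0.0008,  0.0005, -0.0015]), 'effort': array([ 1.4000e-03, -4.1678e+01, -2.4580e+01,  2.0000e-04,  1.1200e-02,
       -0.0000e+00]), 'position': array([0.1893, 0.5424, 0.2444]), 'ee_rot': array([-3.000e-04,  1.672e-01,  9.859e-01, -9.000e-04]), 'contact_force': array([0.4441, 0.7505, 0.1587]), 'moment': array([-0.0318, -0.0129, -0.0686]), 'width': np.float64(0.0852)}
scene [461.6227295372867, 461.6227295372867, 315.86678610642343, 238.93499125346042] [ 1.16619529  2.17319116 -1.08437718] [ 0.27889035 -0.16601208  1.62302237]
top [549.4559869987763, 549.4559869987763, 308.5356953502822, 234.66907849872334] [ 2.10289945 -2.14380297  0.17144414] [0.0603791  0.54169694 1.35025049]
```

View pics/scene0.png

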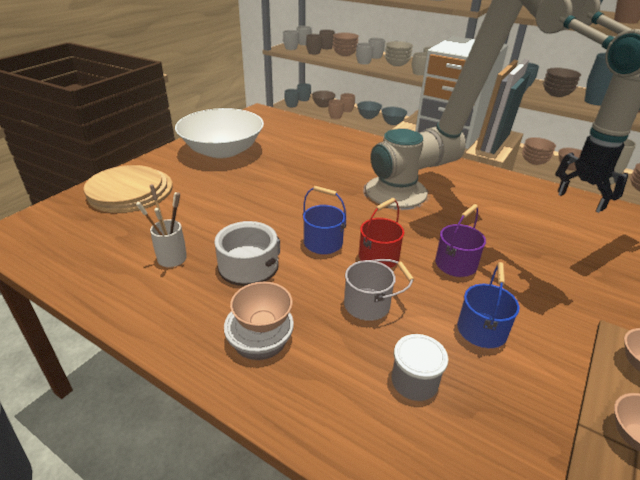

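View pics/top0.png

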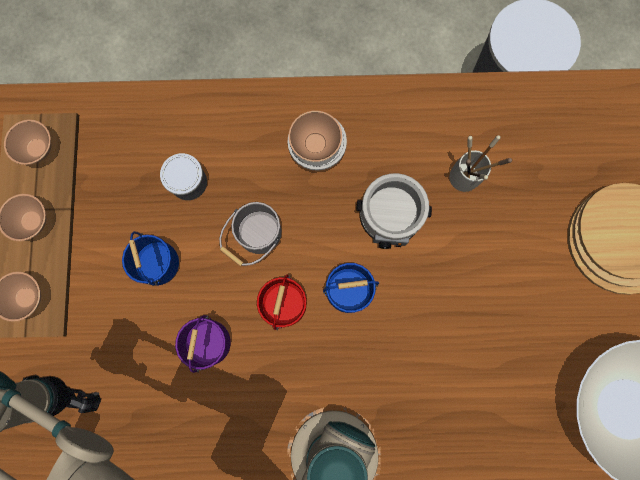

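The top view shows the steel pot's rim around (256,228), its grip from about (222,248) to (242,263), and the warmer at (394,208). Next I'll measure these.

```bash
cat > h.py <<'E'
import cv2,numpy as np
from scipy.spatial.transform import Rotation as R
def cam(i):
    Rm=cv2.Rodrigues(np.array(i["rvec"],float))[0];return Rm,np.array(i["tvec"],float).ravel()
def ray(i,uv,z):
    Rm,t=cam(i);uv=np.atleast_2d(uv)
    d=np.c_[(uv[:,0]-i["cx"])/i["fx"],(uv[:,1]-i["cy"])/i["fy"],np.ones(len(uv))]@Rm
    c=-Rm.T@t;return c+d*((z-c[2])/d[:,2])[:,None]
def proj(i,P):
    Rm,t=cam(i);p=np.atleast_2d(P)@Rm.T+t
    return np.c_[p[:,0]/p[:,2]*i["fx"]+i["cx"],p[:,1]/p[:,2]*i["fy"]+i["cy"]]
def circ(P):
    A=np.c_[2*P[:,:2],np.ones(len(P))];s=np.linalg.lstsq(A,(P[:,:2]**2).sum(1),rcond=None)[0]
    return s[:2],np.sqrt(s[2]+s[0]**2+s[1]**2)
E
python3 - <<'E'
from rig import get_image
from h import *
i=get_image("top");f=i["frame"];hsv=cv2.cvtColor(f,cv2.COLOR_BGR2HSV)
for n,(x0,y0,x1,y1) in dict(pot=(205,190,300,280),war=(345,160,445,260)).items():
    c=hsv[y0:y1,x0:x1];print(n)
    cv2.imwrite(f"pics/{n}c.png",cv2.resize(f[y0:y1,x0:x1],None,fx=5,fy=5,interpolation=cv2.INTER_CUBIC))
a=cv2.imread("pics/potc.png");b=cv2.imread("pics/warc.png")
h=min(a.shape[0],b.shape[0]);cv2.imwrite("pics/crop.png",cv2.resize(np.hstack([a[:h],b[:h]]),None,fx=.8,fy=.8))
gr=hsv[190:280,205:300];m=((gr[...,0]>10)&(gr[...,0]<25)&(gr[...,2]>170)).astype(np.uint8)
n,l,st,ce=cv2.connectedComponentsWithStats(m)
for k in range(1,n):
    if st[k,4]>15: 
        pts=np.argwhere(l==k)[:,::-1].astype(np.float32);print(st[k],ce[k]+[205,190],cv2.minAreaRect(pts))
for z in(.09,.1):print(ray(i,[[232,255],[256,228],[394,208]],z))
E
```

```text
pot
war
[40 31 11  9 19] [249.89473684 224.78947368] ((44.923072814941406, 34.88461685180664), (2.496150493621826, 11.648702621459961), 56.30992889404297)
[ 15  57  26  19 108] [231.48148148 256.01851852] ((27.311538696289062, 66.7423095703125), (28.942913055419922, 4.122171878814697), 37.87498474121094)
[[ 0.48849572  0.238309    0.09      ]
 [ 0.55477564  0.17918631  0.09      ]
 [ 0.59815398 -0.16392154  0.09      ]]
[[ 0.48707586  0.23676874  0.1       ]
 [ 0.55285919  0.17808903  0.1       ]
 [ 0.59591253 -0.16244817  0.1       ]]
```

View pics/crop.png

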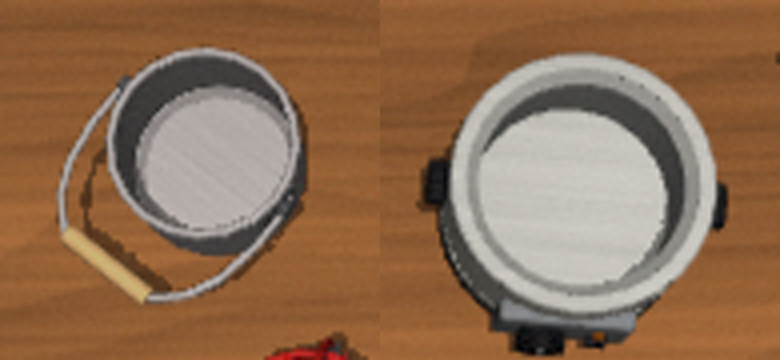

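The crop shows the pot rim centred at (256,225.8), its ears at (236.3,210) and (277,241.3), and the grip centre at about (232,256.4). The warmer's top ring is centred at (396,206). I'll refine these and triangulate the grip using the scene view.

Run:
```python
from rig import get_image
from h import *
i=get_image("top");s=get_image("scene")
def fit(img,c,r0,r1,z,R0):
    # outermost strong edge (bright low-sat -> wood) around centre, projected circle radius R0
    hsv=cv2.cvtColor(img["frame"],cv2.COLOR_BGR2HSV).astype(float);g=cv2.GaussianBlur(hsv[...,1],(0,0),.7)
    c=np.array(c,float)
    for it in range(4):
        P=[]
        for a in np.arange(0,2*np.pi,np.pi/60):
            rr=np.linspace(r0,r1,60);X=np.c_[c[0]+rr*np.cos(a),c[1]+rr*np.sin(a),np.full(60,z)]
            uv=proj(img,X).astype(np.float32)
            v=cv2.remap(g.astype(np.float32),uv[:,0],uv[:,1],cv2.INTER_LINEAR).ravel()
            v2=cv2.remap(cv2.GaussianBlur(hsv[...,2],(0,0),.7).astype(np.float32),uv[:,0],uv[:,1],cv2.INTER_LINEAR).ravel()
            d=-np.gradient(v2);k=d.argmax()
            if d[k]>1:P.append(X[k,:2])
        P=np.array(P)
        for _ in range(3):
            cc,r=circ(P);e=abs(np.linalg.norm(P-cc,axis=1)-r);P=P[e<max(.002,2*np.median(e))]
        c=cc
    return c,r,len(P)
print("pot",fit(i,ray(i,[[256,225.8]],.1)[0,:2],.048,.070,.1,.058))
print("war",fit(i,ray(i,[[396,206]],.095)[0,:2],.074,.092,.095,.082))
e=ray(i,[[235.9,209.6],[276.6,240.8]],.088);print("ears",e,np.linalg.norm(e[0]-e[1]))
d=e[0]-e[1];print("ear ang of +y",np.arctan2(d[1],d[0]))
# scene grip
hs=cv2.cvtColor(s["frame"],cv2.COLOR_BGR2HSV)[255:285,390:420]
m=((hs[...,0]>10)&(hs[...,0]<25)&(hs[...,2]>190)).astype(np.uint8)
n,l,st,ce=cv2.connectedComponentsWithStats(m)
for k in range(1,n):
    if st[k,4]>15:print("scene",st[k],ce[k]+[390,255],cv2.minAreaRect(np.argwhere(l==k)[:,::-1].astype(np.float32)))
for z in(.08,.09,.1,.105):
    g=ray(i,[[232,256.3]],z)[0];print(z,g,proj(s,g))
for n,c in dict(red=(281,301),blue=(350,288),bowl=(316,140)).items():print(n,ray(i,[c],.09))
```

```text
pot (array([0.56051984, 0.17995211]), np.float64(0.05914799757470463), 86)
war (array([ 0.60448572, -0.16686727]), np.float64(0.08142350176238831), 120)
ears [[0.60295834 0.22959445 0.088     ]
 [0.5219386  0.12852645 0.088     ]] 0.12953354012146567
ear ang of +y 0.8950586650839056
scene [  8   6  22  21 120] [407.23333333 271.23333333] ((17.598695755004883, 16.954322814941406), (27.62649917602539, 6.866235256195068), 43.36341857910156)
scene [ 5 14  8  6 25] [398.48 271.56] ((8.90000057220459, 16.700000762939453), (7.602630138397217, 3.130495071411133), 26.56505012512207)
scene [ 3 21 16  9 64] [399.609375 280.421875] ((10.299999237060547, 26.100000381469727), (15.17893123626709, 6.324554920196533), 18.434947967529297)
0.08 [0.48666984 0.23982844 0.08      ] [[403.1985206  274.72792126]]
0.09 [0.48527412 0.23828834 0.09      ] [[403.38733217 271.10983807]]
0.1 [0.4838784  0.23674824 0.1       ] [[403.57758511 267.4641347 ]]
0.105 [0.48318054 0.23597819 0.105     ] [[403.67325726 265.63082642]]
red [[0.37388357 0.11888214 0.09      ]]
blue [[ 0.40206127 -0.04868841  0.09      ]]
bowl [[0.77946852 0.02604568 0.09      ]]
```

{"method": "step_arm", "body": {
  "moves": [-0.76,-0.38,0,0.608,-1,-0.76,-0.38,0,0.608,-1,-0.76,-0.38,0,0.608,-1,-0.76,-0.38,0,0.608,-1,-0.76,-0.38,0,0.608,-1]
}}

```text
clock: 0.75
position: [0.3648, 0.3622, 0.2454]
ee_rot: [0.0, 0.519, 0.855, 0.0]
contact_force: [1.1, 0.2, -0.1]
width: 0.0852
```

```bash
cat >> h.py <<'E'
def go(p,yaw):
    "rows values for a target TCP and world angle of tool y (tool down)"
    from rig import manip
    s=manip.get_state();q=s["ee_rot"];Rt=R.from_quat([q[1],q[2],q[3],q[0]]).as_matrix()
    d=Rt.T@(np.array(p)-s["position"]);y=np.arctan2(Rt[1,1],Rt[0,1]);t=-((yaw-y+np.pi)%(2*np.pi)-np.pi)
    print("clk %.2f pos"%s["clock"],np.round(s["position"],4),"yaw %.3f q6 %.2f w %.4f"%(y,s["qpos"][5],s["width"]),"F",np.round(s["contact_force"],1))
    print("move",np.round(d/.5,4),"twist %.4f"%(t/np.pi))
E
python3 -c "
from h import *
go([.485,.238,.2],np.deg2rad(-38.7))"
```

```text
clk 0.75 pos [0.3648 0.3622 0.2454] yaw 0.479 q6 0.17 w 0.0852 F [ 1.1  0.2 -0.1]
move [-0.3312  0.0989  0.0908] twist 0.3675
```

{"method": "step_arm", "body": {
  "moves": [-0.331,0.099,0.09,0.367,0.3,-0.331,0.099,0.09,0.367,0.3,-0.331,0.099,0.09,0.367,0.3,-0.331,0.099,0.09,0.367,0.3,-0.331,0.099,0.09,0.367,0.3]
}}

```text
clock: 1.25
position: [0.487, 0.2371, 0.1988]
ee_rot: [0.001, 0.798, 0.603, -0.001]
contact_force: [-0.7, 1.2, -0.3]
width: 0.03
```

```bash
python3 -c "
from h import *
go([.485,.238,.2],np.deg2rad(-38.7))"
```

```text
clk 1.25 pos [0.487  0.2371 0.1988] yaw -0.276 q6 0.60 w 0.0300 F [-0.7  1.2 -0.3]
move [ 0.0006 -0.0043 -0.0024] twist 0.1272
```

{"method": "step_arm", "body": {
  "moves": [0,-0.004,0,0.127,0.3,0,-0.004,0,0.127,0.3,0,-0.004,0,0.127,0.3,0,-0.004,0,0.127,0.3]
}}

```text
clock: 1.65
position: [0.4827, 0.2408, 0.2002]
ee_rot: [-0.0, 0.899, 0.438, -0.0]
contact_force: [0.4, -0.2, 0.8]
width: 0.0298
```

Run:
```python
from rig import get_image
from h import *
go([.485,.238,.2],np.deg2rad(-38.7))
i=get_image("wrist");cv2.imwrite("pics/w1.png",i["frame"]);print(i["fx"],i["cx"],i["cy"],np.round(i["T_tool_cam"],4))
```

```text
clk 1.65 pos [0.4827 0.2408 0.2002] yaw -0.664 q6 1.00 w 0.0298 F [ 0.4 -0.2  0.8]
move [-0.0016  0.007   0.0004] twist 0.0037
384.10740129215515 319.41286889081 241.8273013767405 [[ 0.000e+00 -9.516e-01 -3.074e-01  7.990e-02]
 [ 1.000e+00  2.000e-04 -5.000e-04  5.000e-04]
 [ 6.000e-04 -3.074e-01  9.516e-01 -1.284e-01]
 [ 0.000e+00  0.000e+00  0.000e+00  1.000e+00]]
```

View pics/w1.png

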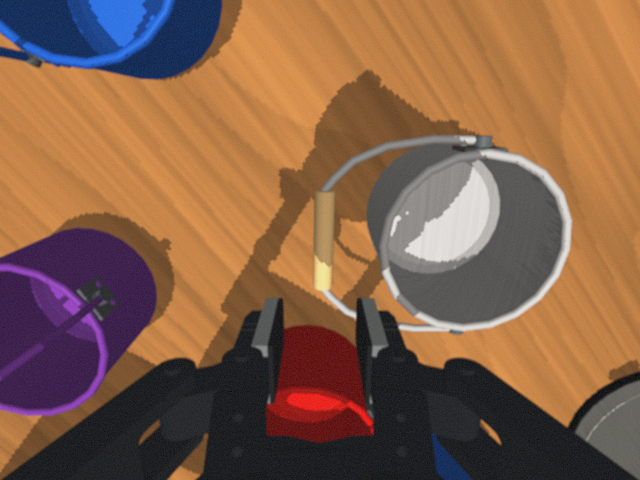

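The wrist view shows the grip from (325,192) to (322,290), in line with the jaws. The rim is centred near (477,240), which agrees with the top view. The grip is about 3.5 mm to +y of the tool, so I'll descend there.

{"method": "step_arm", "body": {
  "moves": [0.002,0.007,0.06,0.004,0.3,0.002,0.007,0.12,0.004,0.3,0.002,0.007,0.17,0.004,0.3,0.002,0.007,0.21,0.004,0.3,0.002,0.007,0.236,0.004,0.3]
}}

```text
clock: 2.2
position: [0.4853, 0.2393, 0.0806]
ee_rot: [-0.0, 0.901, 0.433, -0.001]
contact_force: [-0.4, 0.0, -0.8]
width: 0.0299
```

Run:
```python
from rig import get_image
from h import *
i=get_image("wrist");go([.485,.238,.082],np.deg2rad(-38.4))
s=get_image("scene")
a=i["frame"][200:480,180:460];b=cv2.resize(s["frame"][225:315,340:430],(280*2,280*2),interpolation=cv2.INTER_CUBIC)
cv2.imwrite("pics/w2.png",np.hstack([cv2.copyMakeBorder(a,0,280,0,0,cv2.BORDER_CONSTANT),b]))
```

```text
clk 2.25 pos [0.4843 0.2389 0.0791] yaw -0.674 q6 1.00 w 0.0300 F [ 0.  -0.3 -0.9]
move [-0.0005  0.0022 -0.0057] twist -0.0013
```

View pics/w2.png

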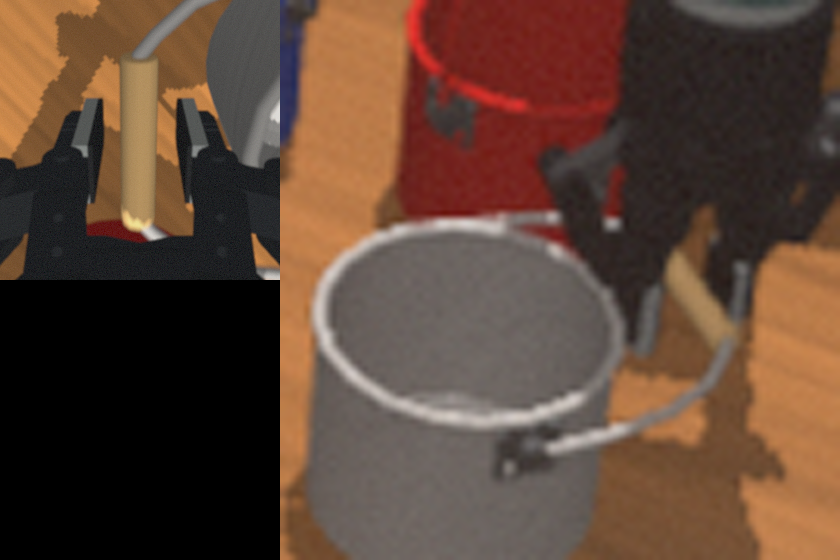

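The bar sits centred between the pads, with clearance to the pot. Closing gently now.

{"method": "step_arm", "body": {
  "moves": [0,0,0,0,1,0,0,0,0,1,0,0,0,0,1,0,0,0,0,1],
  "force": 20
}}

```text
clock: 2.7
position: [0.486, 0.2398, 0.0829]
ee_rot: [-0.0, 0.902, 0.432, 0.0]
contact_force: [-2.1, 1.5, -0.6]
width: 0.0123
```

```bash
python3 -c "
from h import *
go([.485,.238,.082],np.deg2rad(-38.4))"
```

```text
clk 2.70 pos [0.486  0.2398 0.0829] yaw -0.676 q6 1.01 w 0.0123 F [-2.1  1.5 -0.6]
move [-0.0041  0.0007  0.0018] twist -0.0020
```

{"method": "step_arm", "body": {
  "moves": [0,0.0006,-0.015,0,1,0,0.0024,-0.03,0,1,0,0.0054,-0.045,0,1,0,0.0096,-0.06,0,1,0,0.015,-0.074,0,1]
}}

```text
clock: 3.2
position: [0.4923, 0.2347, 0.1202]
ee_rot: [0.0, 0.902, 0.432, 0.0]
contact_force: [-2.0, -0.7, -1.5]
width: 0.0124
```

Run:
```python
from rig import get_image
from h import *
go([.485,.238,.082],np.deg2rad(-38.4))
s=get_image("scene")
cv2.imwrite("pics/s3.png",cv2.resize(s["frame"][215:325,330:440],(560,560),interpolation=cv2.INTER_CUBIC))
```

```text
clk 3.20 pos [0.4923 0.2347 0.1202] yaw -0.677 q6 0.99 w 0.0124 F [-2.  -0.7 -1.5]
move [-0.004  -0.0156  0.0765] twist -0.0020
```

View pics/s3.png

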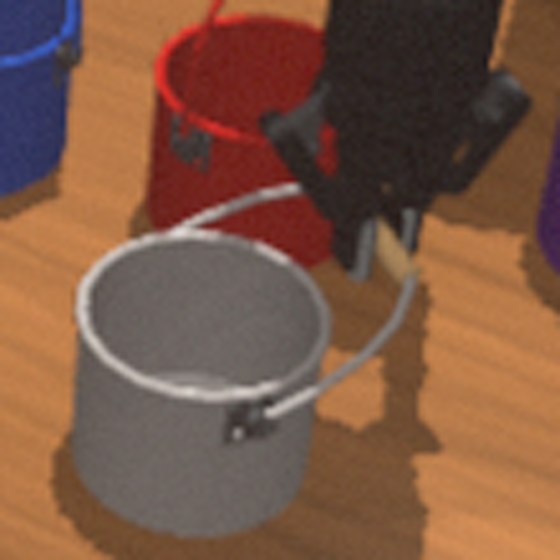

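{"method": "step_arm", "body": {
  "moves": [0,0.0065,-0.014,0,1,0,0.014,-0.027,0,1,0,0.0226,-0.0395,0,1,0,0.032,-0.0513,0,1,0,0.0426,-0.0623,0,1]
}}

```text
clock: 3.75
position: [0.509, 0.2212, 0.1509]
ee_rot: [-0.0, 0.902, 0.432, 0.0]
contact_force: [-0.3, 0.3, -1.6]
width: 0.0122
```

```bash
python3 -c "
from h import *
go([.5604,.180,.178],np.deg2rad(-38.4))"
```

```text
clk 3.75 pos [0.509  0.2212 0.1509] yaw -0.677 q6 0.96 w 0.0122 F [-0.3  0.3 -1.6]
move [ 1.000e-04  1.317e-01 -5.410e-02] twist -0.0020
```

{"method": "step_arm", "body": {
  "moves": [0,0.022,-0.018,0,1,0,0.046,-0.033,0,1,0,0.0726,-0.044,0,1,0,0.1,-0.051,0,1,0,0.128,-0.054,0,1]
}}

```text
clock: 4.25
position: [0.5599, 0.1805, 0.1781]
ee_rot: [0.0, 0.902, 0.432, 0.001]
contact_force: [-0.4, 1.0, -2.0]
width: 0.0124
```

{"method": "step_arm", "body": {
  "moves": [0,0,0,0,1,0,0,0,0,1,0,0,0,0,1],
  "force": 60
}}

```text
clock: 4.55
position: [0.5581, 0.1815, 0.1771]
ee_rot: [-0.0, 0.902, 0.432, -0.0]
contact_force: [-0.3, 0.8, -1.3]
width: 0.0105
```

Run:
```python
from rig import get_image
from h import *
go([.5604,.180,.178],np.deg2rad(-38.4))
s=get_image("scene");t=get_image("top")
cv2.imwrite("pics/s4.png",np.hstack([cv2.resize(s["frame"][195:325,310:440],(400,400),interpolation=cv2.INTER_CUBIC),cv2.resize(t["frame"][170:280,200:310],(400,400),interpolation=cv2.INTER_CUBIC)]))
```

```text
clk 4.55 pos [0.5581 0.1815 0.1771] yaw -0.677 q6 0.87 w 0.0105 F [-0.3  0.8 -1.3]
move [ 0.0005  0.0054 -0.0018] twist -0.0020
```

View pics/s4.png

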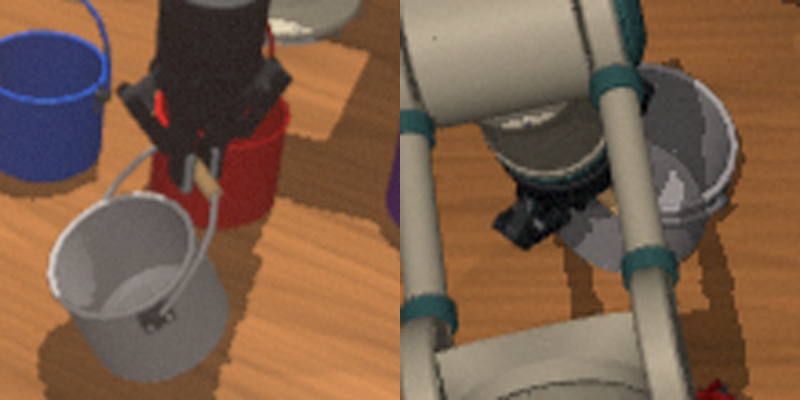

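The picture shows the pot tilted away, leaning about its far edge. The bar did not turn freely in the pads, and the bail leans toward the robot. I'll reverse the arc to set the pot flat, then swing with a loose cage instead of a clamp.

{"method": "step_arm", "body": {
  "moves": [0,-0.028,0.003,0,1,0,-0.055,0.01,0,1,0,-0.082,0.021,0,1,0,-0.106,0.036,0,1,0,-0.128,0.054,0,1],
  "force": 20
}}

```text
clock: 5.15
position: [0.5092, 0.2219, 0.1511]
ee_rot: [0.001, 0.901, 0.433, 0.002]
contact_force: [1.5, -2.7, 2.5]
width: 0.0111
```

Run:
```python
from rig import get_image
from h import *
go([.5604,.180,.178],np.deg2rad(-38.4))
s=get_image("scene");t=get_image("top")
cv2.imwrite("pics/s5.png",np.hstack([cv2.resize(s["frame"][195:325,310:440],(400,400),interpolation=cv2.INTER_CUBIC),cv2.resize(t["frame"][170:280,200:310],(400,400),interpolation=cv2.INTER_CUBIC)]))
```

```text
clk 5.15 pos [0.5092 0.2219 0.1511] yaw -0.675 q6 0.96 w 0.0111 F [ 1.5 -2.7  2.5]
move [-0.0012  0.1325 -0.0532] twist -0.0016
```

View pics/s5.png

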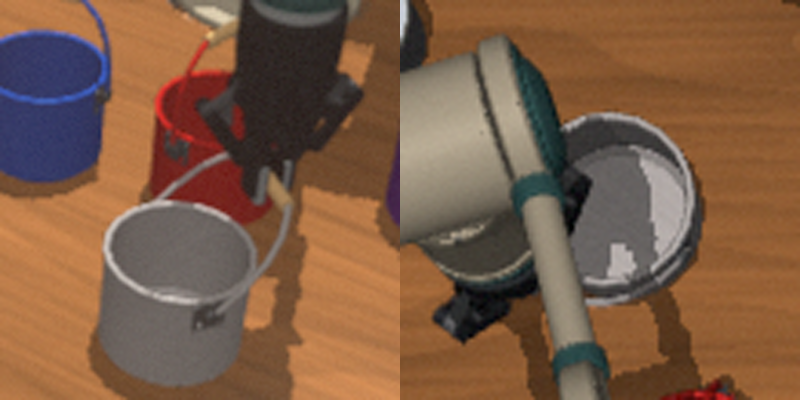

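The pot is flat again. Opening to a loose cage.

{"method": "step_arm", "body": {
  "moves": [0,0,0,0,0.55,0,0,0,0,0.55,0,0,0,0,0.55,0,0,0,0,0.55]
}}

```text
clock: 5.65
position: [0.5087, 0.2214, 0.1504]
ee_rot: [-0.0, 0.902, 0.432, -0.0]
contact_force: [0.3, -0.3, 0.3]
width: 0.0192
```

Run:
```python
from rig import get_image
from h import *
go([.5604,.180,.178],np.deg2rad(-38.4))
i=get_image("top")
g=cv2.GaussianBlur(i["frame"][...,2].astype(np.float32),(0,0),.7)
c=ray(i,[[257.5,226.5]],.1)[0,:2]
for it in range(4):
    P=[]
    for a in np.arange(-2.6,.9,.05):   # unoccluded side (world angles)
        rr=np.linspace(.05,.068,60);X=np.c_[c[0]+rr*np.cos(a),c[1]+rr*np.sin(a),np.full(60,.1)]
        uv=proj(i,X).astype(np.float32);v=cv2.cvtColor(i["frame"],cv2.COLOR_BGR2HSV)[...,1].astype(np.float32)
        v=cv2.remap(cv2.GaussianBlur(v,(0,0),.7),uv[:,0],uv[:,1],cv2.INTER_LINEAR).ravel();d=np.gradient(v);P.append(X[d.argmax(),:2])
    P=np.array(P)
    for _ in range(3):
        cc,r=circ(P);e=abs(np.linalg.norm(P-cc,axis=1)-r);P=P[e<max(.002,2*np.median(e))]
    c=cc
print(c,r,len(P))
w=get_image("wrist");cv2.imwrite("pics/w6.png",w["frame"])
```

```text
clk 5.65 pos [0.5087 0.2214 0.1504] yaw -0.677 q6 0.96 w 0.0192 F [ 0.3 -0.3  0.3]
move [ 0.0002  0.1324 -0.0553] twist -0.0022
[0.55495224 0.17818175] 0.06671990358971487 52
```

View pics/w6.png

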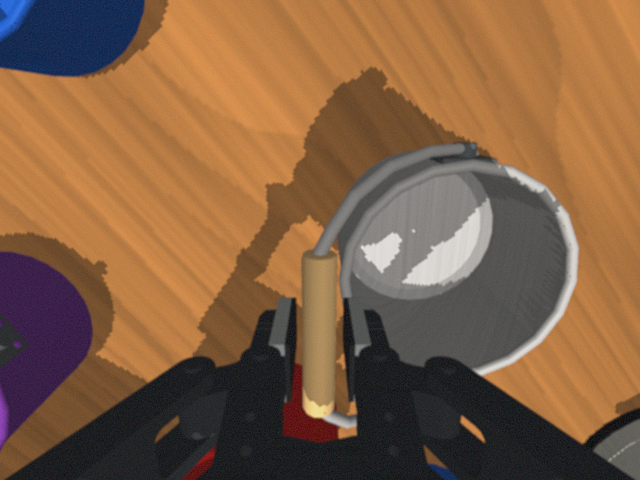

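The bar is caged between the pads. The pot axis is about 70 mm along tool y, with the bail 0.83 rad from upright. Now pushing it up with the cage.

{"method": "step_arm", "body": {
  "moves": [0,0.02,-0.018,0,0.55,0,0.046,-0.034,0,0.55,0,0.075,-0.046,0,0.55,0,0.106,-0.053,0,0.55,0,0.134,-0.056,0,0.55]
}}

```text
clock: 6.25
position: [0.5628, 0.1782, 0.1792]
ee_rot: [0.0, 0.902, 0.432, 0.001]
contact_force: [-0.0, -0.3, -0.2]
width: 0.0188
```

{"method": "step_arm", "body": {
  "moves": [0.003,0.01,0,0,0.55,0.003,0.01,0,0,0.55,0.003,0.01,0,0,0.55]
}}

```text
clock: 6.55
position: [0.5653, 0.1775, 0.1779]
ee_rot: [-0.0, 0.902, 0.432, -0.001]
contact_force: [-1.0, 0.1, 0.4]
width: 0.0193
```

Run:
```python
from rig import get_image
from h import *
go([.5636,.1773,.178],np.deg2rad(-38.4))
s=get_image("scene");t=get_image("wrist")
cv2.imwrite("pics/s7.png",np.hstack([cv2.resize(s["frame"][195:325,310:440],(360,360),interpolation=cv2.INTER_CUBIC),cv2.resize(t["frame"][120:],(640*36//36,360))[:, 150:590]]))
```

```text
clk 6.55 pos [0.5653 0.1775 0.1779] yaw -0.677 q6 0.86 w 0.0193 F [-1.   0.1  0.4]
move [-0.0024 -0.0025 -0.0002] twist -0.0021
```

View pics/s7.png

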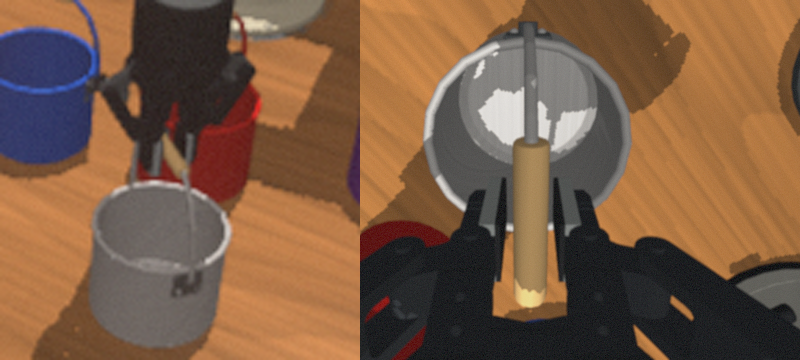

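The bail stands upright over a flat pot and is centred between the pads. Clamping firmly, then lifting.

{"method": "step_arm", "body": {
  "moves": [0,0,0,0,1,0,0,0,0,1,0,0,0,0,1,0,0,0,0,1,0,0,0,0,1],
  "force": 70
}}

```text
clock: 7.15
position: [0.5653, 0.1777, 0.1784]
ee_rot: [-0.0, 0.902, 0.432, -0.0]
contact_force: [-1.0, -0.1, 0.2]
width: 0.0107
```

{"method": "step_arm", "body": {
  "moves": [0,0,-0.01,0,1,0,0,-0.025,0,1,0,0,-0.05,0,1,0,0,-0.08,0,1,0,0,-0.12,0,1]
}}

```text
clock: 7.65
position: [0.5654, 0.1774, 0.2391]
ee_rot: [-0.0, 0.902, 0.432, -0.001]
contact_force: [-0.2, -0.3, -4.6]
width: 0.0107
```

{"method": "step_arm", "body": {
  "moves": [0,0,-0.04,0,1,0,0,-0.08,0,1,0,0,-0.12,0,1,0,0,-0.15,0,1,0,0,-0.15,0,1]
}}

```text
clock: 8.15
position: [0.567, 0.1777, 0.3169]
ee_rot: [0.001, 0.902, 0.432, 0.003]
contact_force: [-0.3, 0.0, -3.8]
width: 0.011
```

Run:
```python
from rig import get_image
from h import *
go([.6045,-.1669,.31],np.deg2rad(-38.4))
s=get_image("scene");t=get_image("wrist")
cv2.imwrite("pics/s8.png",np.hstack([cv2.resize(s["frame"][130:310,290:470],(360,360),interpolation=cv2.INTER_CUBIC),cv2.resize(t["frame"][120:],(640*36//36,360))[:, 150:590]]))
```

```text
clk 8.15 pos [0.567  0.1777 0.3169] yaw -0.677 q6 0.86 w 0.0110 F [-0.3  0.  -3.8]
move [-0.4906  0.4899  0.0135] twist -0.0020
```

View pics/s8.png

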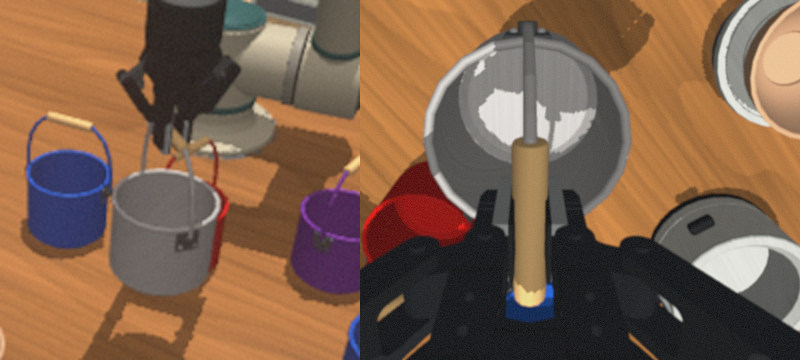

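The pot hangs level from the bail, about 138 mm up. The rim centre projects to within about 1.5 mm of the TCP. Carrying it now.

{"method": "step_arm", "body": {
  "moves": [-0.011,0.011,0,0,1,-0.028,0.028,0,0,1,-0.05,0.05,0,0,1,-0.078,0.078,0,0,1,-0.106,0.106,0,0,1]
}}

```text
clock: 8.75
position: [0.5738, 0.1009, 0.313]
ee_rot: [0.0, 0.902, 0.432, -0.001]
contact_force: [1.2, 0.5, -4.8]
width: 0.0108
```

{"method": "step_arm", "body": {
  "moves": [-0.031,0.031,0,0,1,-0.062,0.062,0,0,1,-0.094,0.094,0,0,1,-0.125,0.125,0,0,1,-0.156,0.156,0,0,1]
}}

```text
clock: 9.25
position: [0.5855, -0.0091, 0.313]
ee_rot: [0.0, 0.902, 0.432, -0.001]
contact_force: [-0.0, -0.5, -3.7]
width: 0.0103
```

{"method": "step_arm", "body": {
  "moves": [-0.031,0.031,0,0,1,-0.062,0.062,0,0,1,-0.09,0.09,0,0,1,-0.115,0.115,0,0,1,-0.135,0.135,0,0,1]
}}

```text
clock: 9.75
position: [0.5959, -0.1038, 0.3131]
ee_rot: [0.0, 0.902, 0.432, -0.0]
contact_force: [-0.9, -0.2, -5.1]
width: 0.0105
```

Run:
```python
from h import *
go([.6051,-.168,.31],np.deg2rad(-38.8))
```

```text
clk 9.75 pos [ 0.5959 -0.1038  0.3131] yaw -0.678 q6 0.39 w 0.0105 F [-0.9 -0.2 -5.1]
move [-0.0885  0.0948  0.0062] twist -0.0003
```

{"method": "step_arm", "body": {
  "moves": [-0.03,0.032,0,0,1,-0.055,0.059,0,0,1,-0.075,0.08,0,0,1,-0.0885,0.095,0,0,1,-0.0885,0.095,0,0,1]
}}

```text
clock: 10.25
position: [0.6057, -0.1673, 0.3131]
ee_rot: [0.0, 0.902, 0.432, -0.0]
contact_force: [-0.2, -0.2, -3.9]
width: 0.0108
```

{"method": "step_arm", "body": {
  "moves": [0,0,0,0,1,0,0,0,0,1,0,0,0,0,1]
}}

```text
clock: 10.55
position: [0.6055, -0.1649, 0.3136]
ee_rot: [-0.0, 0.901, 0.433, 0.0]
contact_force: [0.2, 0.2, -3.9]
width: 0.0108
```

Run:
```python
from rig import get_image
from h import *
go([.6051,-.168,.31],np.deg2rad(-38.8))
s=get_image("scene");t=get_image("wrist")
S=s["frame"].copy()
th=np.linspace(0,2*np.pi,200)
# expected rings: warmer top (found) and hanging pot rim & underside (about TCP)
for c,r,z,col in(((.6045,-.1669),.082,.095,(0,255,0)),((.6045,-.1682),.058,.235,(0,255,255)),((.6045,-.1682),.048,.135,(0,255,255))):
    for u in proj(s,np.c_[c[0]+r*np.cos(th),c[1]+r*np.sin(th),np.full(200,z)]):S[int(round(u[1])),int(round(u[0]))]=col
cv2.imwrite("pics/s9.png",np.hstack([cv2.resize(S[130:310,160:340],(400,400),interpolation=cv2.INTER_NEAREST),cv2.resize(t["frame"],(533,400))[:,130:530]]))
```

```text
clk 10.55 pos [ 0.6055 -0.1649  0.3136] yaw -0.676 q6 0.30 w 0.0108 F [ 0.2  0.2 -3.9]
move [-0.0053  0.0034  0.0072] twist 0.0005
```

View pics/s9.png

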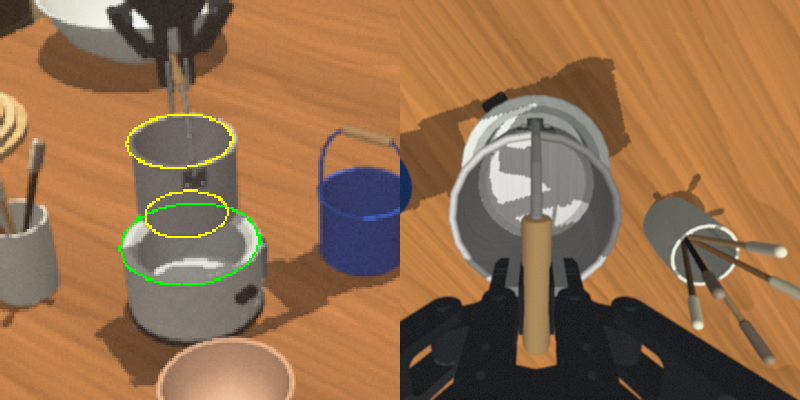

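The green ring fits the warmer's top, and the pot looks a few mm to the right of it. State readings jitter, so I'll average some and check the pot's silhouette numerically.

Run:
```python
from rig import get_image,manip
from h import *
P=[]
for k in range(8):
    s=get_image("scene");P.append(manip.get_state()["position"])
P=np.array(P);m=P.mean(0);print("tcp",m,P.std(0));print("remain to (.6051,-.168)",m[:2]-[.6051,-.168])
S=cv2.cvtColor(s["frame"],cv2.COLOR_BGR2HSV)[...,1].astype(int)
c=m[:2]+[-.0006,.0013]
for z in(.17,.18,.19,.2):   # silhouette edges of body at mid height
    u=proj(s,np.r_[c,z])[0];row=int(round(u[1]))
    d=s["frame"][row].astype(int);sat=S[row]
    L=[x for x in range(int(u[0])-45,int(u[0])) if sat[x]>90][-1];Rr=[x for x in range(int(u[0]),int(u[0])+45) if sat[x]>90]
    print(row,"pred u",u[0].round(1),"edges",L,Rr[:1],(L+Rr[0])/2 if Rr else None)
du=proj(s,[[*c,.19],[c[0],c[1]+.01,.19],[c[0]+.01,c[1],.19]]);print(du[1:]-du[0])
```

```text
tcp [ 0.60552269 -0.16551627  0.31350241] [9.08033965e-06 1.89604554e-04 5.93226836e-05]
remain to (.6051,-.168) [0.00042269 0.00248373]
215 pred u 243.3 edges 220 [266] 243.0
212 pred u 243.0 edges 220 [266] 243.0
208 pred u 242.7 edges 219 [266] 242.5
205 pred u 242.4 edges 219 [266] 242.5
[[ 3.0506197   1.21671048]
 [-2.59301826  1.76537117]]
```

The silhouette agrees with the prediction. Correcting by 2.5 mm and lowering.

{"method": "step_arm", "body": {
  "moves": [-0.0044,0.0025,0,0,1,-0.0044,0.0025,0.02,0,1,-0.0044,0.0025,0.045,0,1,-0.0044,0.0025,0.06,0,1,-0.0044,0.0025,0.07,0,1]
}}

```text
clock: 11.55
position: [0.6044, -0.168, 0.2765]
ee_rot: [-0.001, 0.902, 0.432, -0.001]
contact_force: [0.0, 0.3, -4.1]
width: 0.0108
```

{"method": "step_arm", "body": {
  "moves": [0,0,0.02,0,1,0,0,0.04,0,1,0,0,0.06,0,1,0,0,0.08,0,1,0,0,0.09,0,1]
}}

```text
clock: 12.05
position: [0.6046, -0.168, 0.2319]
ee_rot: [-0.001, 0.902, 0.432, -0.001]
contact_force: [-0.6, 1.4, -4.6]
width: 0.0109
```

Run:
```python
from h import *
go([.6051,-.168,.203],np.deg2rad(-38.8))
```

```text
clk 12.05 pos [ 0.6046 -0.168   0.2319] yaw -0.677 q6 0.29 w 0.0109 F [-0.6  1.4 -4.6]
move [0.0007 0.001  0.0578] twist 0.0002
```

Pot underside is at about 54 mm, well inside the mouth, with no contact so far. Continuing.

{"method": "step_arm", "body": {
  "moves": [0,0,0.01,0,1,0,0,0.02,0,1,0,0,0.03,0,1,0,0,0.036,0,1,0,0,0.04,0,1]
}}

```text
clock: 12.55
position: [0.6051, -0.1682, 0.2132]
ee_rot: [-0.0, 0.902, 0.432, 0.0]
contact_force: [0.6, 0.6, -4.0]
width: 0.0107
```

{"method": "step_arm", "body": {
  "moves": [0,0,0.004,0,1,0,0,0.008,0,1,0,0,0.01,0,1,0,0,0.01,0,1]
}}

```text
clock: 12.95
position: [0.6051, -0.1682, 0.2083]
ee_rot: [-0.0, 0.902, 0.432, -0.0]
contact_force: [0.1, -1.2, -5.0]
width: 0.0105
```

{"method": "step_arm", "body": {
  "moves": [0,0,0.003,0,1,0,0,0.006,0,1,0,0,0.006,0,1]
}}

```text
clock: 13.25
position: [0.605, -0.1682, 0.2052]
ee_rot: [-0.0, 0.902, 0.432, -0.0]
contact_force: [-0.3, 0.8, -4.1]
width: 0.0109
```

{"method": "step_arm", "body": {
  "moves": [0,0,0.003,0,1,0,0,0.004,0,1,0,0,0.004,0,1]
}}

```text
clock: 13.55
position: [0.6053, -0.1683, 0.2035]
ee_rot: [0.0, 0.902, 0.432, 0.0]
contact_force: [0.4, -0.7, -4.5]
width: 0.0106
```

{"method": "step_arm", "body": {
  "moves": [0,0,0.002,0,1,0,0,0.004,0,1,0,0,0.004,0,1]
}}

```text
clock: 13.85
position: [0.6059, -0.1685, 0.2034]
ee_rot: [0.001, 0.902, 0.432, 0.001]
contact_force: [-0.8, 1.2, 5.3]
width: 0.0108
```

{"method": "step_arm", "body": {
  "moves": [0,0,0.002,0,1,0,0,0.004,0,1,0,0,0.004,0,1]
}}

```text
clock: 14.15
position: [0.6065, -0.169, 0.2033]
ee_rot: [0.002, 0.902, 0.432, 0.002]
contact_force: [-1.2, 0.1, 12.8]
width: 0.0109
```

Contact came at z 0.2034, which is 25.5 mm above the bench-standing grasp height, so the pot is on the well floor. Relieving the press, releasing and withdrawing.

{"method": "step_arm", "body": {
  "moves": [0,0,-0.004,0,1,0,0,-0.006,0,1,0,0,-0.006,0,1],
  "force": 30
}}

```text
clock: 14.45
position: [0.6058, -0.1685, 0.2033]
ee_rot: [0.001, 0.902, 0.432, 0.001]
contact_force: [0.7, 0.9, 5.7]
width: 0.0109
```

{"method": "step_arm", "body": {
  "moves": [0,0,0,0,0.7,0,0,0,0,0.5,0,0,0,0,0.3,0,0,0,0,0.2,0,0,0,0,0.2]
}}

```text
clock: 14.95
position: [0.6048, -0.1682, 0.2018]
ee_rot: [-0.0, 0.902, 0.432, -0.0]
contact_force: [0.6, 0.1, -0.2]
width: 0.0344
```

{"method": "step_arm", "body": {
  "moves": [0,0,-0.02,0,0.2,0,0,-0.06,0,0.2,0,0,-0.12,0,0.2,0,0,-0.18,0,0.2,0,0,-0.24,0,0.2]
}}

```text
clock: 15.45
position: [0.605, -0.1682, 0.3244]
ee_rot: [0.0, 0.902, 0.432, 0.0]
contact_force: [-0.1, -0.1, -0.1]
width: 0.0341
```

Run:
```python
from rig import get_image
from h import *
go([.6051,-.168,.31],np.deg2rad(-38.8))
s=get_image("scene");t=get_image("wrist");S=s["frame"].copy();th=np.linspace(0,2*np.pi,200)
for u in proj(s,np.c_[.6045+.058*np.cos(th),-.1669+.058*np.sin(th),np.full(200,.125)]):S[int(round(u[1])),int(round(u[0]))]=(0,255,255)
g=proj(s,[[.6045,-.1669,.208]])[0];S[int(g[1]),int(g[0])]=(0,0,255)
cv2.imwrite("pics/s10.png",np.hstack([cv2.resize(S[130:310,160:340],(400,400),interpolation=cv2.INTER_NEAREST),cv2.resize(t["frame"],(533,400))[:,130:530]]))
```

```text
clk 15.45 pos [ 0.605  -0.1682  0.3244] yaw -0.677 q6 0.29 w 0.0341 F [-0.1 -0.1 -0.1]
move [ 0.0004 -0.0002  0.0288] twist 0.0002
```

The viewer limit is reached, so the final check is numeric.

Run:
```python
from rig import get_image,manip
from h import *
st=manip.get_state();w=get_image("wrist");q=st["ee_rot"];Rt=R.from_quat([q[1],q[2],q[3],q[0]]).as_matrix()
T=np.eye(4);T[:3,:3]=Rt;T[:3,3]=st["position"];M=np.linalg.inv(T@w["T_tool_cam"])
w["rvec"]=cv2.Rodrigues(M[:3,:3])[0];w["tvec"]=M[:3,3]
s=get_image("scene")
for n,i in(("wrist",w),("scene",s)):
    g=proj(i,[[.605,-.168,.208]])[0].round().astype(int);k=70 if n=="wrist" else 20
    x0,y0=max(g[0]-k,0),max(g[1]-k,0);f=i["frame"][y0:g[1]+k,x0:g[0]+k];h=cv2.cvtColor(f,cv2.COLOR_BGR2HSV)
    m=((h[...,0]>10)&(h[...,0]<28)&(h[...,1]>60)&(h[...,2]>110)).astype(np.uint8)
    nn,l,stt,ce=cv2.connectedComponentsWithStats(m)
    print(n,"pred grip",g)
    for j in range(1,nn):
        if stt[j,4]>25:
            c=ce[j]+[x0,y0];print("  comp",stt[j],c.round(1),"at z.208:",ray(i,[c],.208)[0].round(4))
# pot rim from wrist: sharp transition along rays at z=.125, outer edge radius
g=cv2.GaussianBlur(cv2.cvtColor(w["frame"],cv2.COLOR_BGR2GRAY),(0,0),1).astype(np.float32)
c=np.array([.605,-.168])
for it in range(4):
    P=[]
    for a in np.arange(0,2*np.pi,.05):
        rr=np.linspace(.05,.066,50);X=np.c_[c[0]+rr*np.cos(a),c[1]+rr*np.sin(a),np.full(50,.125)]
        uv=proj(w,X).astype(np.float32)
        if uv[:,1].max()>300 or uv.min()<0:continue
        v=cv2.remap(g,uv[:,0],uv[:,1],cv2.INTER_LINEAR).ravel();d=-np.gradient(v);P.append(X[d.argmax(),:2])
    P=np.array(P)
    for _ in range(4):
        cc,r=circ(P);e=abs(np.linalg.norm(P-cc,axis=1)-r);P=P[e<max(.0015,2*np.median(e))]
    c=cc
print("rim z=.125",c,r,len(P))
```

```text
wrist pred grip [314 242]
  comp [   0   22  140  118 6774] [314.  276.1] at z.208: [ 0.5894 -0.1872  0.208 ]
scene pred grip [241 202]
  comp [   0    0   40   40 1431] [240.  199.5] at z.208: [ 0.5983 -0.1771  0.208 ]
rim z=.125 [ 0.60332953 -0.1711806 ] 0.06213228199556854 63
```

Run:
```python
from rig import get_image
from h import *
for n,(y0,y1,x0,x1,sx,sy) in dict(wrist=(120,400,160,480,5,10),scene=(180,262,205,285,1,2)).items():
    h=cv2.cvtColor(get_image(n)["frame"],cv2.COLOR_BGR2HSV)[y0:y1:sy,x0:x1:sx]
    print(n,y0,x0)
    for r in h:print("".join("." if p[2]<50 else ("W" if p[1]>150 else "g" if p[1]>80 else "o" if p[2]<130 else "#") for p in r))
```

```text
wrist 120 160
WWWWWWWWWWWWWWWWWWWg...o###############ogWWWWgWggWgWWWWWWWWWWWWW
WWWWWWWWWWWWWWWWWWWgo####oo######o##oo####oWWggggWWWWWWWWWWWWWWW
WWWWWWWWgWWWWWWWWWo##########oooooo###ooo####WWWWWgWWWWWWWWWWWWW
WWWWWWWWWWgWgWWWW###############oooo#o##ooo###gWWWWgWWWWWWWWWWWW
WWWWWWWWWWWgWgWW#####o#########o######ooo#ooo##oWWWWWgWWWWWWWWWW
gWgWgWWWWWgWgWW#####o##o#######oo######ooooooo##ggWWWgWWWWWWWWWW
WgWWWWWWWWWgWW#####o#ooo########o#######ooooooo#oWgWWWWWWWWWWWWW
oWWgWWgWWWWWWW######oooo########o####o###ooo#oo##WWWWWWWWWWWWWWW
WggWggWWWgWgWW######oooo######oggg###o####ooooo##WWWWWWWWWWWWWWW
WWgWgWWWWgWWgg######oooo######gggg#######oooooo##WWWWWWWWWWWWWWW
WWgWWWWWggWgWg.#####ooooo######ggg#o####ooooo###gWWWWWWWWWWWWWWW
WWoWWWWWWWWgWggo####oooooooo##oggg####ooooooo###WWWWWWWWWWWWWWWW
WgWgWWWWWWWWWWWWg####oooooooooogggooooooooo####WWWWWWWWWWWWgoooo
WWWWWWWWWWWWWWWWWW###oooooooooggggooooooo####gWWWWWWWWWWWWoooooo
WWWWWWWWWWWWWWWWWWWW#####oooooggggooooo#####WWWWWWWWWWWWWooooooo
WWWWWWWWWWWWWWWWWWWWWWg#######oggg#######WWWWWWWWWWWWWWWWooooooo
WWWWWWWWWWWWWWWWWWWWWWWWWWWg###ggg##gWWWWWWWWW
[... 3368 characters left out ...]
oooooooooooooooooooooooooooooooooooo#######oooogWWWW
WWWWWWWWWg#####oooooooooooooooooooooooooooooooooooooooooooooooo#######ooooogWWWg
WWWWWWWWWWgo####ooooooooooooooooooooooooooooooo#ooooooooooooo######oooooooogWggg
WgWWWWWWWWgooo#####ooooooooooooooooooooooooooooooooooooooooo####oooooooooooggggg
WgWWWgWWWWg#oooo######ooooooooooooooooooooooooooooooooo######ooooooooooooooggggg
WWWWWWWWWWWgooooooo##########oooooooooooooooo##o#########oooooooooooooooogggWggg
WWWWWWWWWWWgooooooooooo#o############################ooooooooooooooooooooggWgggg
WWWWWWWWWWWg#oooooooooooooooooo###############ooooooooooooooooooooooooooogggWgWg
WWWWWWWWWWWg#ooooooo#oo#oo#####o#o#o##o#o#oooooooooooooooooooooooggoggooogWWgggg
```

The grip in the scene view sits at about (241,201), against (241,202) predicted for an upright bail on a seated pot. The rim is ringed evenly by the warmer and the gripper is clear, so I'm handing in.

```bash
python3 -c "
from rig import job
print(job.sign_off())"
```

```text
the job is handed in; nothing more can be done
None
```

The pot is seated in the warmer's well with its bail standing up, and I've handed the job in. No verdict was reported.

- **Raising the bail:** My first try, with the grip clamped, tipped the pot onto its far edge. I backed off until it stood flat again, moved a few mm, then pushed the bail upright with the fingers loosely around it.
- **Lifting and carrying:** I clamped the grip at 70 N and lifted. The pot hung level, and I carried it over to the warmer.
- **Seating:** I lowered the pot until it touched down 25.5 mm above its height on the bench, where the well floor is 25 mm. I then let go and raised the gripper clear; the force on the tool was back to zero.

**Last checks:**
- **Bail:** The scene camera put the grip within about 1 px of where an upright bail on a seated pot should be.
- **Centring:** The gripper let go about 1.4 mm from the well centre I had measured.
- **Failed checks:** The wrist-camera rim fit gave a 62 mm radius instead of 58 mm, so I disregarded it. The colour masks for the grip merged with the wood, so I read its position from a coarse printed map of the image.
- **Not checked:** The picture limit was used up, so I never viewed the final state. I also did not re-measure the bowl, jar and tub; the arm's path stayed clear of them and no unexpected contact force appeared.

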